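# Put the lid set on the cheese tub and lift the cover off alone

### The arm

A 6-joint arm with a two-finger parallel gripper is mounted at the origin on the work surface. World frame = base frame: x ahead of the robot, y to its left, z up, the work surface at z = 0. Lengths are in m, angles in degrees, forces in N, time in s.
With the tool pointing down it reaches from about 0.35 to 0.875 m from the base axis. Payload 4.2 kg.
Tool frame: the origin (TCP) lies midway between the tips of the shut fingers; the grasp point (between the pads) lies 19 mm behind it (r.pinch_z is the distance from the TCP to the grasp point, in m); z points along the fingers, y is the line along which they close (so a half turn about z gives the same grasp; the last joint's range is limited). The gripper opens to 87 mm and grips with 3 to 60 N. Pads are 19 mm wide; open, the fingers measure 117 mm over their backs; the gripper's body (75 mm by 190 mm) begins 51 mm behind the grasp point.
Start: joints at [89.072, 22.042, 0.453, 0, -68.411, -14.817], TCP at [0.17, 0.602, 0.192] pointing down, gripper open.
Joint ranges: [-179.83, 179.83], [-69.29, 118.12], [-61.27, 80.66], [-181.25, 117.63], [-171.15, -9.14], [-177.46, 177.46]. Speed limits (degrees/s): [159.86, 159.86, 180, 180, 180, 180].

### API

Orientations are given as a 3x3 rotation matrix whose columns are the frame's x, y, z axes.
In Python, from station import r, imaging, models gives the robot as it stands. The module is installed in compiled form; this text tells all that it offers.
- The arm moves only by the tool apply_moves, never from a script. Its argument "moves" is a list of rows, each a list of 2 entries, a list of its own where there are three numbers: the shift along the tool's x, y, z in m, then the turn about the tool's z in degrees. A call has 1 to 5 rows; each row shifts and turns the commanded pose from where the row before left it, along the tool's axes as they then stand; what a row does not reach is not made up. A row lasts 1/12 s, in which the tool goes at most 41.7 mm and 7.16 degrees, less where a joint would pass 70% of its speed; a pose out of reach is approached as far as the arm can. A call is refused whole if a number of a shift passes 0.0417 or a number of a turn 7.16, either way. A call with a gripper value outside its range is refused whole. "hand" is the finger opening in m, from 0 to 0.087, set as the call begins (left out, the last holds). The fingers move at their own pace and stop on an object; the grip force is fixed at half the most. Time passes only in rows, so rows that do not move let the fingers close. It gives the time, the measured TCP pose, the force, the opening and the grip force at its end, in the units of the state.
- r.sense(): the state, without advancing time (a new reading comes with each control period).
- imaging.capture(name): name is "side" or "top"; returns a dict with "frame" (384x512x3 uint8, blue, green, red), "intrinsics" (3x3 intrinsics, pixels), "dist" ([k1, k2, p1, p2, k3] as OpenCV has them; the pictures are not rectified), "eye" and "orientation" of the camera in the world. Camera axes: x right, y down, z forward; pixel columns grow to the right and rows downward; lengths in m; the calibration is good to about 2 mm. A picture is of the moment at which its call begins. There is no depth.
- r.finish_job(): hands the job in; it is judged then, once.
Trained networks look in a picture, given as the dict that the camera call returned (one of the last four; its "shot" number tells which), for a name from the list of things; names that differ only in an ending like _2 or _b are one class to them, and where a whole thing is asked for, a point or a joint stands for the part that bears it (a point fixed in the world has none). Each returns a list of dicts, best first, with "confidence" (0 to 1); they miss things now and then, are a little off and sometimes report something else, mostly with a low value. They report only what shows in the picture. A call takes as long as a camera call. They do not tell look-alikes from the thing itself.
- models.cut_out(picture, target): "region" (384x512 bool, what is visible of it) and "extent" ([left, top, width, height] as shares, 0 to 1, of the picture: columns of its width, rows of its height, round what is visible of it).
- models.place_of(picture, target): "at" ([column, row] as shares, 0 to 1, of the picture: columns of its width, rows of its height: a listed point, or the origin of a listed thing).
The state is a dict: "time_s": time; "joints": joint angles; "joint_velocities": joint speeds; "effort": joint torques, N m; "tcp_pos": TCP position; "ee_rot": TCP orientation; "wrist_force": force on the tool from outside, world axes, zero at the start; "moment": the same for the moment, N m; "gripper_width": opening from 0.0 (shut) to 1.0 (fully open); "gripper_force": force on a finger pad.
Only numpy, scipy, OpenCV 4.12 (cv2) and the standard library are available. Lean on these libraries where they do the work, as an engineer would, in place of code of your own. Each camera call takes 0.05 s, during which the arm holds its last target. There are 200 camera calls.

### The job

Take the lid set - the steel outer lid with the white inner lid latched beneath it - from the draining tray by its black knob and set it gently on the open cheese tub, so that both lids sit fully home. Then press the sprung knob down, turn it anticlockwise to its stop to let the inner lid go, and lift the outer lid off by itself, leaving the inner lid seated in the tub. Finish while still holding the outer lid level in the gripper, about a hand's breadth (10 cm) clear above the tub, so that I can top up the brine through the holes of the inner lid, and leave everything else on the counter where it is.

Things in the scene. Friction and masses are not known exactly. Their poses are not given: they have to be found in the camera images.
- tub: Open rectangular stainless pan with white cheese blocks in it, 144 (its x) x 180 (its y) mm over the rim and 100 mm high, walls vertical; the mouth measures 134 x 170 mm inside. It stands on the counter and does not move. Origin: centre of its underside. Its yaw varies; turned by half a turn it is the same.
- tub_rim (a point): Centre of the tub's mouth, in the plane of the top of its rim, 100 mm above the counter; axes as the tub's.
- tray: Steel draining tray 235 (x) x 265 (y) mm with a 14 mm high edge, on which the lid set stands at the start; it does not move. Origin: centre of its underside; its floor is 3 mm thick.
- outer_lid: Steel outer lid, 160 (x) x 196 (y) mm, 0.3 kg. Origin: centre of the plane of its skirt's lower edge, z up; plate underside 16 mm, plate top 21 mm higher. The skirt goes loosely over the inner lid's flange and the tub's rim: inside 154 x 190 mm at its lower edge, 150 x 186 at the plate. Home: resting on the inner lid, origin 11 mm below the rim plane, long side along the tub's (either way round).
- inner_lid: White plastic inner lid, 0.25 kg: flange plate 144 (x) x 180 (y) mm, 5 mm thick; below it a hollow plug 22 mm deep, 128 x 164 mm tapering to 122 x 158 at its lower edge, that goes into the tub's mouth. Origin: centre of the plug's lower edge. It starts on the tray, latched under the outer lid (origin 11 mm below the outer's, axes parallel, 3 mm side play): lifting the knob lifts both.
- inner_seat (a point): Centre of the underside of the inner lid's flange, 22 mm above that lid's origin, axes as the lid's. With the inner lid home it coincides with tub_rim. A slot 58 mm (x) by 18 mm (y) goes through the flange's middle.
- knob_grip (a point): Grip point of the latch knob: on its axis, 35 mm above the outer lid's plate top, 11 mm below the knob's top; 56 mm above the outer lid's origin while latched. The knob is a black upright bar 60 mm long, 18 mm thick, 30 mm high on a steel stem; grip across the 18 mm, from above. The point turns with the knob: the bar's length lies at -1.2 rad (clockwise from above) from the point's x axis.
- knob_turn (a joint): Turn of the knob, rad, growing anticlockwise from above: 0 latched (knob_grip's x along the outer lid's x), 1.2 released, at the stop (bar along the outer lid's short side, x). A steel cross-bar under the flange then lines up with the slot and comes up through it. Ribs block turning near 0: press at least 4 mm (5 to 6 is good) until past 0.6. Friction about 0.05 N m.
- knob_press (a joint): How far the knob is pressed down, m: 0 latched at rest, 0.0075 fully down (stop), -0.002 fully up once released. The spring pushes up with about 6 N at 0 and 12 N at 0.0075.
- honey_jar: Amber honey jar with a brass lid, 54 mm across, 85 mm high; a bystander. Origin: centre of its underside.
- mustard_pot: White mustard pot, 46 mm across, 60 mm high; a bystander. Origin: centre of its underside.
- pick_cup: Small white cup, 56 mm across, 60 mm high; a bystander. Origin: centre of its underside.
- cheese_wedge: Wedge of cheese, 130 mm long, 70 mm high; a bystander. Origin: centre of its underside.
- baby_cheese: Small orange round cheese, 100 mm across, 45 mm high; a bystander. Origin: centre of its underside.
- sample_bowl: Terracotta bowl, 110 mm across, 45 mm high; a bystander. Origin: centre of its underside.
- cheese_spatula: Spatula lying flat, 210 mm long; a bystander. Origin: centre of its underside.
Mind the look-alikes: they are no part of the job. What is shaped like the tub but yellow is not meant.

How it is judged:
By the outcome, as a careful person would: the job done as asked, in the order asked, and still so for the second after the job is handed in, while the arm keeps its last pose, push and grip.
It also fails if it takes over 64 s, if anything falls off the work surface, if the arm or the gripper's body presses on something with over 40 N, if the wrist force passes 120 N, or if a joint passes its speed limit or range.

## Working session

There is one attempt and no reset: what is moved stays moved. The work goes in short steps, Python scripts to look and compute and a tool call to move; the robot and the scene stay as the last step left them, time stands still between calls to the robot, and variables do not carry over. Pictures are saved under pics/ and viewed, at most 10 in all, crops included, and the job is handed in when it is done.

Besides the shell and the picture viewer there is one more tool, called by a JSON object that holds its "api" and its "payload", one argument or row to a line. apply_moves: Moves the arm, as the interface text tells. Its arguments: {"type":"object","properties":{"moves":{"type":"array"},"hand":{"type":"number"}},"required":["moves"]}

```bash
mkdir -p pics; cat > h.py <<'E'
import numpy as np, cv2
from station import r, imaging, models
def px(at): return np.array(at)*[512,384]
def ray(p,uv):
    n=cv2.undistortPoints(np.array([[uv]],float),np.array(p['intrinsics']),np.array(p['dist']))[0,0]
    d=np.array(p['orientation'])@[n[0],n[1],1]; return np.array(p['eye']),d/np.linalg.norm(d)
def atz(p,uv,z):
    e,d=ray(p,uv); return e+d*(z-e[2])/d[2]
def tri(rs):
    A=np.zeros((3,3));b=np.zeros(3)
    for e,d in rs:
        M=np.eye(3)-np.outer(d,d);A+=M;b+=M@e
    x=np.linalg.solve(A,b); return x,[np.linalg.norm((np.eye(3)-np.outer(d,d))@(x-e)) for e,d in rs]
def proj(p,X):
    R=np.array(p['orientation']);t=-R.T@np.array(p['eye'])
    return cv2.projectPoints(np.array(X,float).reshape(-1,1,3),cv2.Rodrigues(R.T)[0],t,np.array(p['intrinsics']),np.array(p['dist']))[0][:,0]
E
python3 - <<'E'
from h import *
np.set_printoptions(precision=3,suppress=True)
ims=[]
for n in['side','top']:
    p=imaging.capture(n);cv2.imwrite(f'pics/{n}0.png',p['frame'])
    print(n,np.array(p['eye']),np.array(p['orientation']).tolist(),p['intrinsics'][0][0])
    for t in['tub','tub_rim','tray','outer_lid','inner_lid','knob_grip','honey_jar','mustard_pot','pick_cup','cheese_wedge','baby_cheese','sample_bowl','cheese_spatula']:
        print(t,[(px(d['at']).round(1).tolist(),round(d['confidence'],2)) for d in models.place_of(p,t)][:3])
s=r.sense();print(s['tcp_pos'],np.array(s['ee_rot']),s['time_s'])
a=cv2.imread('pics/side0.png');b=cv2.imread('pics/top0.png')
E
```

```text
side [ 0.02  -0.799  0.856] [[0.8595023199498842, -0.3053578907685947, 0.4098930598901646], [-0.510690844063616, -0.5463418309215983, 0.6638565097781504], [0.02122790122359182, -0.7799148429992796, -0.6255255501408801]] 384.79697080122594
tub [([224.0, 169.5], 0.92), ([133.9, 182.9], 0.76)]
tub_rim []
tray []
outer_lid [([296.7, 252.4], 0.85)]
inner_lid []
knob_grip [([303.1, 239.4], 0.74)]
honey_jar [([243.4, 225.9], 0.82)]
mustard_pot [([285.9, 208.7], 0.79)]
pick_cup [([294.9, 172.3], 0.82), ([343.8, 219.2], 0.34)]
cheese_wedge [([344.1, 215.6], 0.55)]
baby_cheese [([178.1, 149.5], 0.56)]
sample_bowl [([352.7, 351.3], 0.81), ([245.6, 226.9], 0.36)]
cheese_spatula [([296.9, 171.1], 0.49)]
top [ 0.234 -0.001  1.589] [[-0.0013299330558348501, -0.9848973493944633, 0.1731341746560384], [-0.9999079249847712, -0.0010283737436050293, -0.013530853635026738], [0.013504548519519285, -0.17313622845379323, -0.9848052972877837]] 429.80222822851846
tub [([175.7, 184.7], 0.97), ([150.4, 263.9], 0.87), ([214.2, 239.6], 0.63)]
tub_rim [([144.2, 263.3], 0.71), ([216.6, 237.8], 0.68), ([172.8, 174.6], 0.56)]
tray []
outer_lid [([305.1, 179.7], 0.97)]
inner_lid [([215.5, 118.5], 0.66)]
knob_grip [([312.4, 173.5], 0.67)]
honey_jar [([252.2, 200.1], 0.53), ([123.0, 163.6], 0.22)]
mustard_pot [([249.7, 158.1], 0.58)]
pick_cup [([212.5, 120.3], 0.67)]
cheese_wedge [([287.9, 121.2], 0.8)]
baby_cheese [([116.4, 207.2], 0.75)]
sample_bowl [([386.3, 198.4], 0.79)]
cheese_spatula [([122.2, 162.4], 0.74)]
[0.17  0.602 0.192] [[ 0.962 -0.271  0.   ]
 [-0.271 -0.962 -0.   ]
 [ 0.     0.    -1.   ]] 1.4
```

View pics/top0.png

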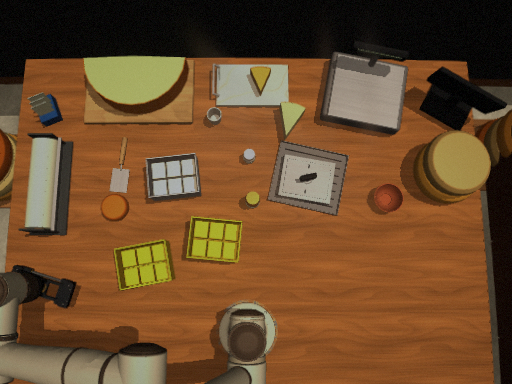

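View pics/side0.png

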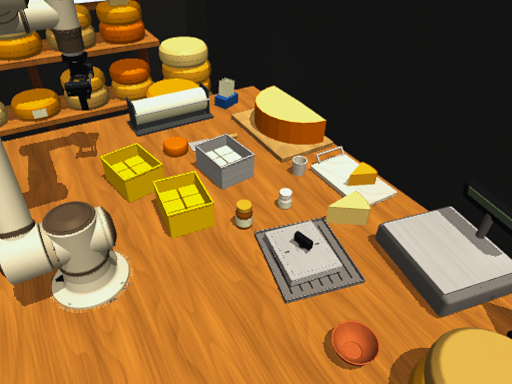

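The steel tub with white cheese is at top (173,177) / side (224,160). The yellow tubs at top (144,264) and (214,239) are the look-alikes. The lid set with its black knob is on the tray at top (308,178) / side (303,243). I'll fit known shapes to the masks in both views.

```bash
cat > fit.py <<'E'
from h import *
from scipy.optimize import minimize
np.set_printoptions(precision=4,suppress=True)
S=8
def box(x,y,yaw,z0,z1,w,l,w1=None,l1=None):
    w1=w1 or w;l1=l1 or l
    c,s=np.cos(yaw),np.sin(yaw);P=[]
    for z,a,b in((z0,w,l),(z1,w1,l1)):
        for i,j in((1,1),(1,-1),(-1,-1),(-1,1)):
            u,v=i*a/2,j*b/2;P.append([x+c*u-s*v,y+s*u+c*v,z])
    return np.array(P)
def render(p,P,roi):
    q=(proj(p,P)+.5-roi[:2])*S
    m=np.zeros((roi[3]*S,roi[2]*S),np.uint8)
    cv2.fillConvexPoly(m,np.round(cv2.convexHull(q.astype(np.float32))*16).astype(np.int32),1,shift=4)
    return cv2.resize(m.astype(np.float32),(roi[2],roi[3]),interpolation=cv2.INTER_AREA)
def best(p,t,near):
    c=[d for d in models.cut_out(p,t)]
    f=lambda d:np.linalg.norm(px([d['extent'][0]+d['extent'][2]/2,d['extent'][1]+d['extent'][3]/2])-near)
    d=min(c,key=f);return np.array(d['region']).astype(np.float32)
def fit(ps,ms,mk,x0,step):
    R=[]
    for m in ms:
        x,y,w,h=cv2.boundingRect((m>0).astype(np.uint8));R.append((x-12,y-12,w+24,h+24))
    def cost(v):
        return sum(np.abs(render(p,mk(v),q)-m[q[1]:q[1]+q[3],q[0]:q[0]+q[2]]).sum() for p,m,q in zip(ps,ms,R))
    b=None
    for a in x0:
        sim=np.vstack([a]+[np.array(a)+np.eye(len(a))[i]*step[i] for i in range(len(a))])
        o=minimize(cost,a,method='Nelder-Mead',options=dict(initial_simplex=sim,xatol=1e-4,fatol=.05,maxiter=300))
        if b is None or o.fun<b.fun:b=o
    return b.x,b.fun,[m.sum() for m in ms]
E
cat > m1.py <<'E'
from fit import *
t=imaging.capture('top');s=imaging.capture('side')
mt=[best(t,'tub',(173,177)),best(s,'tub',(224,160))]
ml=[best(t,'outer_lid',(308,178)),best(s,'outer_lid',(303,250))]
g=atz(t,(173,177),.1);gl=atz(t,(308,178),.03);print(g,gl)
tb=lambda v:box(v[0],v[1],v[2],0,v[3] if len(v)>3 else .1,.144,.180)
lb=lambda v:box(v[0],v[1],v[2],v[3],v[3]+.021,.160,.196)
a0=[[g[0],g[1],y] for y in np.radians([70,90,110])]
for ps,ms in(([t,s],mt),([t],mt[:1]),([s],mt[1:])): print('tub',*fit(ps,ms,tb,a0,[.01,.01,.1]))
print('tub h',*fit([t,s],mt,tb,[a+[.1] for a in a0],[.01,.01,.1,.01]))
a0=[[gl[0],gl[1],y,.014] for y in np.radians([60,80,100,120])]
print('lid',*fit([t,s],ml,lb,a0,[.01,.01,.1,.01]))
lf=lambda v:box(v[0],v[1],v[2],.014,.035,.160,.196)
for ps,ms in(([t],ml[:1]),([s],ml[1:])): print('lid1',*fit(ps,ms,lf,[a[:3] for a in a0],[.01,.01,.1]))
K=[models.place_of(p,'knob_grip')[0] for p in(t,s)]
print('knob',tri([ray(p,px(k['at'])) for p,k in zip((t,s),K)]))
# knob bar: dark pixels inside the lid mask
for p,m,n in((t,ml[0],'t'),(s,ml[1],'s')):
    gr=p['frame'].max(2);k=cv2.erode(m.astype(np.uint8),np.ones((5,5)));d=(gr<50)&(k>0)
    N,L,st,c=cv2.connectedComponentsWithStats(d.astype(np.uint8),connectivity=8)
    i=1+st[1:,4].argmax();q=np.argwhere(L==i)[:,::-1];print('bar',n,c[i],st[i])
    w,V=np.linalg.eigh(np.cov(q.T));u=V[:,1];A=atz(p,c[i]-u*4,.07);B=atz(p,c[i]+u*4,.07);print('dir deg',np.degrees(np.arctan2(*(B-A)[1::-1])),atz(p,c[i],.07))
f=cv2.resize(t['frame'][130:290,90:360],None,fx=2.9,fy=2.9,interpolation=cv2.INTER_CUBIC)
cv2.imwrite('pics/crop1.png',f)
E
python3 m1.py
```

```text
[0.54   0.2602 0.1   ] [ 0.5512 -0.2279  0.03  ]
tub [0.5482 0.2663 1.3962] 1031.8125 [np.float32(2210.0), np.float32(2276.0)]
tub [0.551  0.2648 1.3909] 659.34375 [np.float32(2210.0)]
tub [0.5468 0.2647 1.4011] 364.53125 [np.float32(2276.0)]
tub h [0.548  0.2658 1.3994 0.0984] 1030.875 [np.float32(2210.0), np.float32(2276.0)]
lid [ 0.5476 -0.2216  2.9622  0.0119] 163.859375 [np.float32(2299.0), np.float32(3111.0)]
lid1 [ 0.5473 -0.2212  2.9645] 61.28125 [np.float32(2299.0)]
lid1 [ 0.5464 -0.2224  2.9595] 110.828125 [np.float32(3111.0)]
knob (array([ 0.5533, -0.2203,  0.0691]), [np.float64(0.006486460229773645), np.float64(0.0064864602297736405)])
bar t [307.7978 176.8652] [300 173  17   8  89]
dir deg 104.48625557841602 [ 0.5473 -0.2215  0.07  ]
bar s [302.8507 240.7015] [294 232  19  18 201]
dir deg 96.98296950395195 [ 0.5446 -0.2266  0.07  ]
```

View pics/crop1.png

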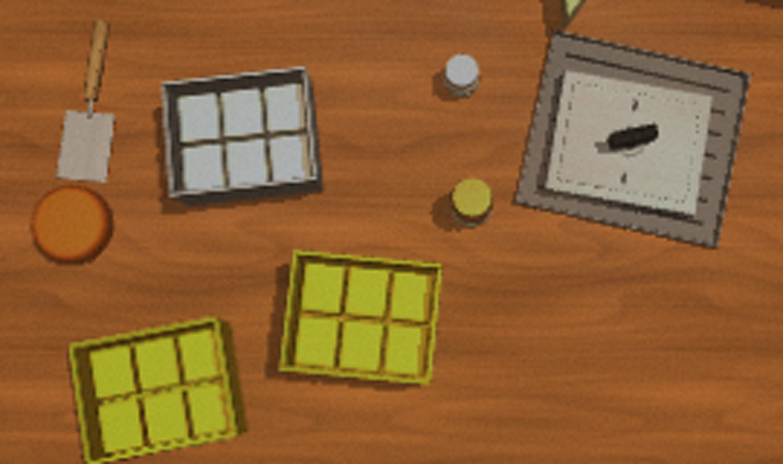

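The crop confirms it: the grey steel pan with white blocks at crop (240,132) is the tub, and both yellow ones are decoys. The knob bar is at crop (633,136). The tub fit started from the wrong yaw (its long side runs along world y), so I'll refit it.

```bash
cat > m2.py <<'E'
from fit import *
t=imaging.capture('top');s=imaging.capture('side')
mt=[best(t,'tub',(173,177)),best(s,'tub',(224,160))]
hl=[]
for m in mt:
    c=np.argwhere(cv2.morphologyEx(m,cv2.MORPH_OPEN,np.ones((3,3)))>0)[:,::-1].astype(np.int32);h=np.zeros_like(m);cv2.fillConvexPoly(h,cv2.convexHull(c),1);hl.append(h)
print([m.sum() for m in mt],[m.sum() for m in hl])
tb=lambda v:box(v[0],v[1],v[2],0,v[3] if len(v)>3 else .1,.144,.180)
a0=[[.548,.266,y] for y in np.radians([-5,5,12])]
for M in(mt,hl):
  for ps,ms in(([t,s],M),([t],M[:1]),([s],M[1:])): print('tub',*fit(ps,ms,tb,a0,[.01,.01,.1]))
  print('tub h',*fit([t,s],M,tb,[a+[.1] for a in a0],[.01,.01,.1,.01]))
# bystander heights/positions
for n in['honey_jar','mustard_pot']:
    print(n,tri([ray(p,px(models.place_of(p,n)[0]['at'])) for p in(t,s)]))
E
python3 m2.py
```

```text
[np.float32(2238.0), np.float32(2314.0)] [np.float32(2325.0), np.float32(2378.0)]
tub [0.5494 0.2654 0.1195] 231.921875 [np.float32(2238.0), np.float32(2314.0)]
tub [0.5507 0.2644 0.1213] 126.5625 [np.float32(2238.0)]
tub [0.5476 0.2667 0.0952] 85.671875 [np.float32(2314.0)]
tub h [0.5502 0.2676 0.1189 0.0957] 196.625 [np.float32(2238.0), np.float32(2314.0)]
tub [0.5492 0.2659 0.1238] 152.84375 [np.float32(2325.0), np.float32(2378.0)]
tub [0.5504 0.2653 0.1257] 71.8125 [np.float32(2325.0)]
tub [0.5479 0.2669 0.1125] 59.359375 [np.float32(2378.0)]
tub h [0.5494 0.266  0.1225 0.0995] 152.265625 [np.float32(2325.0), np.float32(2378.0)]
honey_jar (array([ 0.4743, -0.023 , -0.0036]), [np.float64(0.00369735488814526), np.float64(0.0036973548881452127)])
mustard_pot (array([ 0.6367, -0.0149, -0.0147]), [np.float64(0.004239052047659748), np.float64(0.004239052047659491)])
```

Measured: tub at (0.549, 0.266), yaw +7°. Lid set at (0.547, -0.222), yaw -10.3°, with the knob bar at about -79°. Moving above the lid.

{"api": "apply_moves", "payload": {
  "moves": [
    [[0.0234,0.0276,0],0],
    [[0.0234,0.0276,0],0],
    [[0.0234,0.0276,0],0],
    [[0.0234,0.0276,0],0],
    [[0.0234,0.0276,0],0]
  ],
  "hand": 0.087
}}

```text
time_s: 2.62
tcp_pos: [0.2451, 0.4354, 0.1921]
ee_rot: [[0.963, -0.271, 0.0], [-0.271, -0.963, 0.0], [0.0, -0.0, -1.0]]
wrist_force: [1.2, -1.0, -0.1]
gripper_width: 0.995
gripper_force: 0.0
```

{"api": "apply_moves", "payload": {
  "moves": [
    [[0.0234,0.0276,0],0],
    [[0.0234,0.0276,0],0],
    [[0.0234,0.0276,0],0],
    [[0.0234,0.0276,0],0],
    [[0.0234,0.0276,0],0]
  ]
}}

```text
time_s: 3.03
tcp_pos: [0.3202, 0.2708, 0.1924]
ee_rot: [[0.963, -0.271, 0.001], [-0.271, -0.963, 0.001], [0.0, -0.001, -1.0]]
wrist_force: [0.8, -0.5, 0.9]
gripper_width: 0.995
gripper_force: 0.0
```

{"api": "apply_moves", "payload": {
  "moves": [
    [[0.0234,0.0276,0],0],
    [[0.0234,0.0276,0],0],
    [[0.0234,0.0276,0],0],
    [[0.0234,0.0276,0],0],
    [[0.0234,0.0276,0],0]
  ]
}}

```text
time_s: 3.45
tcp_pos: [0.3955, 0.1062, 0.1926]
ee_rot: [[0.963, -0.271, 0.001], [-0.271, -0.963, 0.001], [0.001, -0.001, -1.0]]
wrist_force: [-0.1, 0.5, -0.1]
gripper_width: 1.001
gripper_force: 0.0
```

{"api": "apply_moves", "payload": {
  "moves": [
    [[0.0234,0.0276,0],0],
    [[0.0234,0.0276,0],0],
    [[0.0234,0.0276,0],0],
    [[0.0234,0.0276,0],0],
    [[0.0234,0.0276,0],0]
  ]
}}

```text
time_s: 3.87
tcp_pos: [0.4707, -0.0586, 0.1924]
ee_rot: [[0.962, -0.271, 0.001], [-0.271, -0.962, 0.0], [0.001, -0.0, -1.0]]
wrist_force: [0.8, 0.5, -0.3]
gripper_width: 1.001
gripper_force: 0.0
```

{"api": "apply_moves", "payload": {
  "moves": [
    [[0.0234,0.0276,0],0],
    [[0.0234,0.0276,0],0],
    [[0.0234,0.0276,0],0],
    [[0.0234,0.0276,0],0],
    [[0.0234,0.0276,0],0]
  ]
}}

```text
time_s: 4.28
tcp_pos: [0.5459, -0.2233, 0.1921]
ee_rot: [[0.962, -0.272, 0.0], [-0.272, -0.962, -0.0], [0.0, -0.0, -1.0]]
wrist_force: [0.3, 1.4, 1.1]
gripper_width: 0.998
gripper_force: 0.0
```

{"api": "apply_moves", "payload": {
  "moves": [
    [[0,0,0],7],
    [[0,0,0],7],
    [[0,0,0],7],
    [[0,0,0],7],
    [[0,0,0],7]
  ]
}}

```text
time_s: 4.7
tcp_pos: [0.5454, -0.2216, 0.192]
ee_rot: [[0.628, -0.778, -0.0], [-0.778, -0.628, -0.0], [-0.0, 0.0, -1.0]]
wrist_force: [0.5, 1.2, -0.8]
gripper_width: 0.996
gripper_force: 0.0
```

{"api": "apply_moves", "payload": {
  "moves": [
    [[0,0,0],7],
    [[0,0,0],7],
    [[0,0,0],7],
    [[0,0,0],7],
    [[0,0,0],0.3]
  ]
}}

```text
time_s: 5.12
tcp_pos: [0.5453, -0.2213, 0.192]
ee_rot: [[0.188, -0.982, -0.0], [-0.982, -0.188, 0.0], [-0.0, 0.0, -1.0]]
wrist_force: [-0.3, 0.2, -0.8]
gripper_width: 1.005
gripper_force: 0.0
```

```bash
cat >> h.py <<'E'
def st():
    s=r.sense();R=np.array(s['ee_rot']);print('t %.2f'%s['time_s'],'tcp',np.round(s['tcp_pos'],4),'thx %.2f'%np.degrees(np.arctan2(R[1,0],R[0,0])),'tilt',R[:2,2].round(4),'F',np.round(s['wrist_force'],1),'M',np.round(s['moment'],2),'w %.4f'%(s['gripper_width']*.087),'gf %.1f'%s['gripper_force'],'j',np.round(s['joints'],1));return s
def togo(X):
    s=r.sense();d=np.array(s['ee_rot']).T@(np.array(X)-s['tcp_pos']);print('togo tool',d.round(4));return d
E
python3 -c "
from h import *
st();togo([.5472,-.2216,.051])"
```

```text
t 5.12 tcp [ 0.5453 -0.2213  0.192 ] thx -79.18 tilt [-0.  0.] F [-0.3  0.2 -0.8] M [ 0.08 -0.06  0.  ] w 0.0874 gf 0.0 j [ -6.3  18.5  -4.9  -0.  -66.6  17.2]
togo tool [ 0.0006 -0.0018  0.141 ]
```

{"api": "apply_moves", "payload": {
  "moves": [
    [[0.0006,-0.0018,0.02],0],
    [[0,0,0.027],0],
    [[0,0,0.027],0],
    [[0,0,0.027],0],
    [[0,0,0.02],0]
  ]
}}

```text
time_s: 5.53
tcp_pos: [0.5462, -0.2213, 0.0689]
ee_rot: [[0.193, -0.981, -0.002], [-0.981, -0.193, 0.001], [-0.001, 0.002, -1.0]]
wrist_force: [1.1, -0.9, -0.2]
gripper_width: 1.0
gripper_force: 0.0
```

{"api": "apply_moves", "payload": {
  "moves": [
    [[0,0,0.012],0],
    [[0,0,0.008],0],
    [[0,0,0],0]
  ]
}}

```text
time_s: 5.78
tcp_pos: [0.5461, -0.2213, 0.0493]
ee_rot: [[0.192, -0.981, -0.003], [-0.981, -0.192, 0.001], [-0.001, 0.003, -1.0]]
wrist_force: [-0.1, -0.1, 0.8]
gripper_width: 0.997
gripper_force: 0.0
```

{"api": "apply_moves", "payload": {
  "moves": [
    [[0,0,0],0],
    [[0,0,0],0],
    [[0,0,0],0],
    [[0,0,0],0],
    [[0,0,0],0]
  ],
  "hand": 0.0
}}

```text
time_s: 6.2
tcp_pos: [0.5477, -0.2216, 0.0519]
ee_rot: [[0.19, -0.982, 0.002], [-0.982, -0.19, -0.0], [0.0, -0.001, -1.0]]
wrist_force: [-0.3, -0.4, 0.5]
gripper_width: 0.708
gripper_force: 0.0
```

{"api": "apply_moves", "payload": {
  "moves": [
    [[0,0,0],0],
    [[0,0,0],0],
    [[0,0,0],0],
    [[0,0,0],0]
  ]
}}

```text
time_s: 6.53
tcp_pos: [0.5472, -0.2216, 0.0511]
ee_rot: [[0.19, -0.982, -0.0], [-0.982, -0.19, -0.0], [0.0, 0.0, -1.0]]
wrist_force: [-0.1, -0.2, 0.0]
gripper_width: 0.4
gripper_force: 0.0
```

```bash
python3 -c "
from h import *
st()
t=imaging.capture('top');s=imaging.capture('side')
a=cv2.resize(t['frame'][120:235,235:385],(400,307),interpolation=cv2.INTER_CUBIC);b=cv2.resize(s['frame'][185:315,225:395],(400,307),interpolation=cv2.INTER_CUBIC)
cv2.imwrite('pics/g1.png',np.hstack([a,b]))"
```

```text
t 6.53 tcp [ 0.5472 -0.2216  0.0511] thx -79.04 tilt [-0. -0.] F [-0.1 -0.2  0. ] M [ 0.06  0.01 -0.02] w 0.0348 gf 0.0 j [ -6.3  26.4 -14.9   0.  -48.7  17.3]
```

View pics/g1.png

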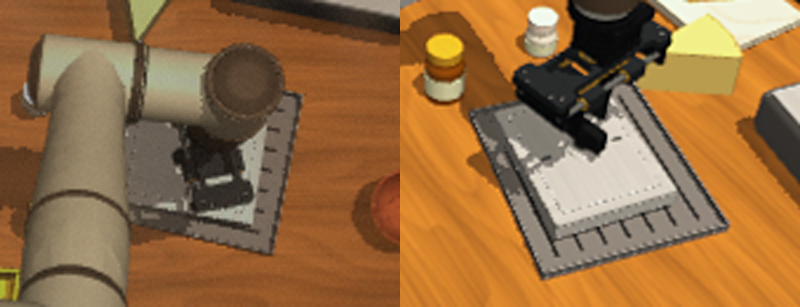

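The gripper is centred over the knob, at crop (590,130) on the right, with nothing in the way. The fingers are still closing, so I'll let them finish.

{"api": "apply_moves", "payload": {
  "moves": [
    [[0,0,0],0],
    [[0,0,0],0],
    [[0,0,0],0],
    [[0,0,0],0],
    [[0,0,0],0]
  ]
}}

```text
time_s: 7.05
tcp_pos: [0.5473, -0.2216, 0.0511]
ee_rot: [[0.19, -0.982, 0.0], [-0.982, -0.19, -0.0], [0.0, -0.0, -1.0]]
wrist_force: [0.2, 0.3, 0.4]
gripper_width: 0.015
gripper_force: 0.3
```

{"api": "apply_moves", "payload": {
  "moves": [
    [[0,0,0],0],
    [[0,0,0],0],
    [[0,0,0],0]
  ]
}}

```text
time_s: 7.3
tcp_pos: [0.5473, -0.2216, 0.0511]
ee_rot: [[0.19, -0.982, 0.0], [-0.982, -0.19, -0.0], [0.0, -0.0, -1.0]]
wrist_force: [-0.2, 0.2, 1.0]
gripper_width: 0.007
gripper_force: 0.4
```

```bash
python3 -c "
from h import *
st()"
```

```text
t 7.30 tcp [ 0.5473 -0.2216  0.0511] thx -79.04 tilt [ 0.0001 -0.0001] F [-0.2  0.2  1. ] M [ 0.06 -0.06 -0.02] w 0.0006 gf 0.4 j [ -6.3  26.4 -14.9   0.  -48.7  17.3]
```

The fingers shut on nothing (0.6 mm opening). Looking closely.

```bash
python3 -c "
from h import *
t=imaging.capture('top');s=imaging.capture('side')
P=r.sense()['tcp_pos'];print(proj(t,P),proj(s,P))
a=cv2.resize(t['frame'][145:205,265:345],(400,300),interpolation=cv2.INTER_CUBIC);b=cv2.resize(s['frame'][200:275,260:360],(400,300),interpolation=cv2.INTER_CUBIC)
cv2.imwrite('pics/g2.png',np.clip(np.hstack([a,b])*2.0,0,255))"
```

```text
[[307.10698798 177.88864646]] [[301.89559792 243.85138979]][ WARN:0@2.185] global loadsave.cpp:1063 imwrite_ Unsupported depth image for selected encoder is fallbacked to CV_8U.
```

View pics/g2.png

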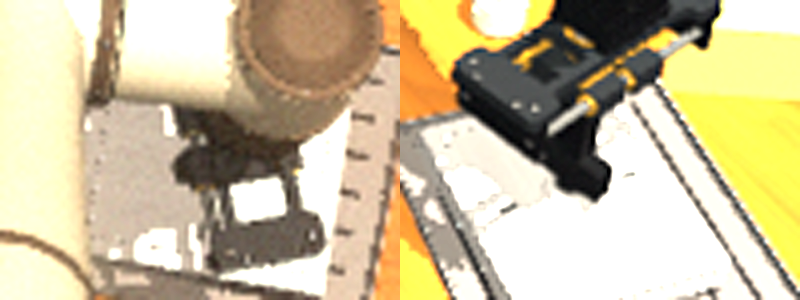

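The knob seems to be still in place at side crop (600,190), and the tool is where it should be. A small lift will show whether it is held.

{"api": "apply_moves", "payload": {
  "moves": [
    [[0,0,-0.005],0],
    [[0,0,-0.005],0],
    [[0,0,0],0],
    [[0,0,0],0]
  ]
}}

```text
time_s: 7.73
tcp_pos: [0.5476, -0.2216, 0.0616]
ee_rot: [[0.19, -0.982, 0.001], [-0.982, -0.19, -0.0], [0.0, -0.001, -1.0]]
wrist_force: [0.3, 0.0, 0.0]
gripper_width: 0.004
gripper_force: 0.0
```

```bash
python3 -c "
from h import *
st()"
```

```text
t 7.73 tcp [ 0.5476 -0.2216  0.0616] thx -79.05 tilt [ 0.0011 -0.0001] F [0.3 0.  0. ] M [ 0.13 -0.08 -0.02] w 0.0004 gf 0.0 j [ -6.3  25.7 -14.3  -0.  -50.   17.3]
```

Not held. I'll lift clear, move aside and look again.

{"api": "apply_moves", "payload": {
  "moves": [
    [[0,0,-0.025],0],
    [[0,0,-0.035],0],
    [[0,0,-0.035],0],
    [[-0.02,0,-0.025],0],
    [[-0.035,0,0],0]
  ],
  "hand": 0.087
}}

```text
time_s: 8.15
tcp_pos: [0.5408, -0.1698, 0.1872]
ee_rot: [[0.187, -0.982, 0.012], [-0.982, -0.187, -0.003], [0.005, -0.011, -1.0]]
wrist_force: [1.9, 0.8, 1.7]
gripper_width: 0.3
gripper_force: 0.0
```

{"api": "apply_moves", "payload": {
  "moves": [
    [[-0.04,0,0],0],
    [[-0.04,0,0],0],
    [[-0.04,0,0],0],
    [[-0.04,0,0],0],
    [[-0.04,0,0],0]
  ]
}}

```text
time_s: 8.57
tcp_pos: [0.4979, 0.0304, 0.1812]
ee_rot: [[0.19, -0.982, 0.0], [-0.982, -0.19, 0.0], [-0.0, -0.0, -1.0]]
wrist_force: [1.2, 0.2, -0.7]
gripper_width: 0.682
gripper_force: 0.0
```

```bash
sed -i "s#'pics/crop1.png',f#'pics/crop2.png',np.vstack([np.hstack([cv2.resize(p['frame'][y:y+75,x:x+100],(400,300),interpolation=cv2.INTER_CUBIC) for p,x,y in((t,257,140),(s,252,205))])])#" m1.py; python3 m1.py; python3 -c "
from h import *
st()"
```

```text
[0.54   0.2602 0.1   ] [ 0.5512 -0.2279  0.03  ]
tub [0.55   0.2747 1.4776] 2670.03125 [np.float32(701.0), np.float32(1906.0)]
tub [0.9055 0.4054 0.5995] 701.0 [np.float32(701.0)]
tub [0.5375 0.252  1.4118] 676.453125 [np.float32(1906.0)]
tub h [ 0.5862  0.3192  1.3218 -0.0533] 2122.515625 [np.float32(701.0), np.float32(1906.0)]
lid [ 0.5478 -0.221   2.962   0.0107] 157.390625 [np.float32(2295.0), np.float32(3188.0)]
lid1 [ 0.5477 -0.2212  2.9697] 82.015625 [np.float32(2295.0)]
lid1 [ 0.5456 -0.2228  2.9571] 74.3125 [np.float32(3188.0)]
knob (array([ 0.5115, -0.2004,  0.1966]), [np.float64(0.010727113659445758), np.float64(0.010727113659445875)])
bar t [307.7727 176.7727] [300 173  17   8  88]
dir deg 104.64856029135207 [ 0.5476 -0.2214  0.07  ]
bar s [302.9146 240.6935] [294 232  19  18 199]
dir deg 96.6473162771547 [ 0.5448 -0.2267  0.07  ]
t 8.97 tcp [0.4988 0.0276 0.1809] thx -79.16 tilt [-0.0004 -0.0002] F [-0.7 -0.5 -0.1] M [ 0.06 -0.01  0.02] w 0.0848 gf 0.0 j [ 21.8  10.3 -17.7  -0.  -62.  -11. ]
```

View pics/crop2.png

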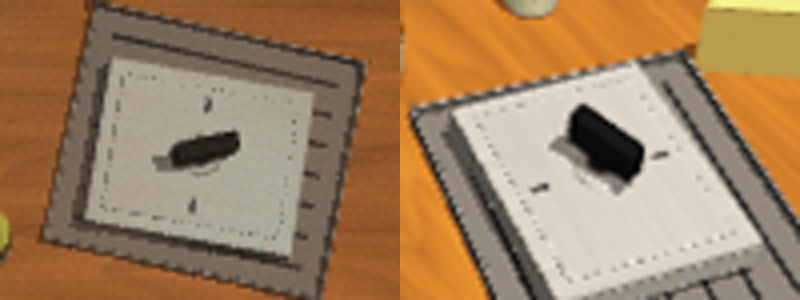

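The lid and knob haven't moved: knob at top (308,177) / side (303,241). To find the discrepancy, I'll check whether the fingers show where the TCP reading says they are.

```bash
python3 - <<'E'
from h import *
t=imaging.capture('top');s=imaging.capture('side');q=r.sense();R=np.array(q['ee_rot']);P=np.array(q['tcp_pos'])
out=[]
for p in(t,s):
    pts=proj(p,[P,P+R[:,1]*.0435,P-R[:,1]*.0435,P-R[:,2]*.019,P-R[:,2]*.07]);print(pts.round(1).tolist())
    x,y=(pts[0]-[50,37]).astype(int);x=max(x,0);y=max(y,0)
    c=cv2.resize(p['frame'][y:y+75,x:x+100],(400,300),interpolation=cv2.INTER_CUBIC)
    c=np.clip(c.astype(float)*1.6,0,255).astype(np.uint8)
    for i,u in enumerate(pts): cv2.circle(c,tuple(((u+.5-[x,y])*4).astype(int).tolist()),3,[(0,0,255),(0,255,0),(255,0,0),(255,255,0),(255,0,255)][i],-1)
    out.append(c)
cv2.imwrite('pics/f1.png',np.hstack(out))
E
```

```text
[[238.3, 184.2], [240.7, 196.9], [235.9, 171.7], [238.2, 183.2], [237.8, 180.2]]
[[244.4, 167.6], [233.3, 173.0], [255.1, 162.4], [244.5, 162.4], [244.6, 147.9]]
```

View pics/f1.png

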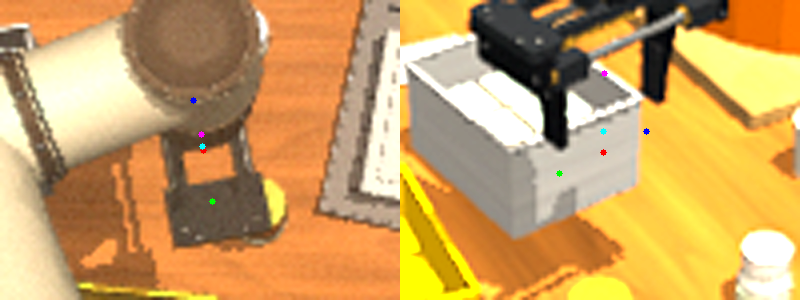

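In the side view the fingertips show at crop (560,147) and (655,103). That is about 7 px, or 26 mm, higher than the reported TCP. In the top view the sideways position is right, so the fingers passed over the knob. I'll go back above it and find the true tip height by touching the lid plate gently.

{"api": "apply_moves", "payload": {
  "moves": [
    [[0.036,0.001,0],0],
    [[0.036,0.001,0],0],
    [[0.036,0,0],0],
    [[0.036,0,0],0],
    [[0.036,0,0],0]
  ]
}}

```text
time_s: 9.48
tcp_pos: [0.531, -0.1509, 0.181]
ee_rot: [[0.189, -0.982, 0.0], [-0.982, -0.189, -0.0], [0.0, -0.0, -1.0]]
wrist_force: [0.2, 0.2, 0.9]
gripper_width: 1.001
gripper_force: 0.0
```

{"api": "apply_moves", "payload": {
  "moves": [
    [[0.036,0,0],0],
    [[0.03,0,0],0],
    [[0.008,0,0],0],
    [[0,0,0],0]
  ]
}}

```text
time_s: 9.82
tcp_pos: [0.5447, -0.2238, 0.1802]
ee_rot: [[0.185, -0.983, -0.001], [-0.983, -0.185, 0.0], [-0.0, 0.001, -1.0]]
wrist_force: [-0.1, 0.4, -0.4]
gripper_width: 1.0
gripper_force: 0.0
```

```bash
python3 -c "
from h import *
st();togo([.5474,-.2214,.034])"
```

```text
t 9.82 tcp [ 0.5447 -0.2238  0.1802] thx -79.33 tilt [-0.0011  0.    ] F [-0.1  0.4 -0.4] M [ 0.08 -0.09  0.01] w 0.0870 gf 0.0 j [ -6.6  19.1  -5.8   0.  -65.2  17.3]
togo tool [-0.0019 -0.0032  0.1462]
```

{"api": "apply_moves", "payload": {
  "moves": [
    [[-0.001,-0.002,0.03],0],
    [[0,0,0.035],0],
    [[0,0,0.035],0],
    [[0,0,0.025],0],
    [[0,0,0.012],0]
  ]
}}

```text
time_s: 10.23
tcp_pos: [0.5438, -0.218, 0.0402]
ee_rot: [[0.19, -0.982, -0.007], [-0.982, -0.19, 0.002], [-0.003, 0.006, -1.0]]
wrist_force: [-1.1, 0.1, -0.4]
gripper_width: 1.004
gripper_force: 0.0
```

{"api": "apply_moves", "payload": {
  "moves": [
    [[0,0,0.005],0],
    [[0,0,0],0],
    [[0,0,0],0],
    [[0,0,0],0]
  ]
}}

```text
time_s: 10.57
tcp_pos: [0.5481, -0.2195, 0.0407]
ee_rot: [[0.191, -0.982, 0.003], [-0.982, -0.191, -0.001], [0.001, -0.003, -1.0]]
wrist_force: [0.0, 0.1, 0.4]
gripper_width: 1.003
gripper_force: 0.0
```

```bash
python3 - <<'E'
from h import *
st();togo([.5474,-.2214,.024])
t=imaging.capture('top');s=imaging.capture('side');q=r.sense();R=np.array(q['ee_rot']);P=np.array(q['tcp_pos'])
pts=proj(s,[P,P+R[:,1]*.0435,P-R[:,1]*.0435]);x,y=257,190
c=cv2.resize(s['frame'][y:y+75,x:x+100],(800,600),interpolation=cv2.INTER_CUBIC);c=np.clip(c.astype(float)*1.6,0,255).astype(np.uint8)
for u in pts: cv2.circle(c,tuple(((u+.5-[x,y])*8).astype(int).tolist()),3,(0,0,255),-1)
cv2.imwrite('pics/f2.png',c)
E
```

```text
t 10.57 tcp [ 0.5481 -0.2195  0.0407] thx -79.01 tilt [ 0.003  -0.0006] F [0.  0.1 0.4] M [ 0.09  0.   -0.01] w 0.0872 gf 0.0 j [ -6.1  27.1 -15.6   0.  -47.1  17.1]
togo tool [0.0017 0.0011 0.0167]
```

View pics/f2.png

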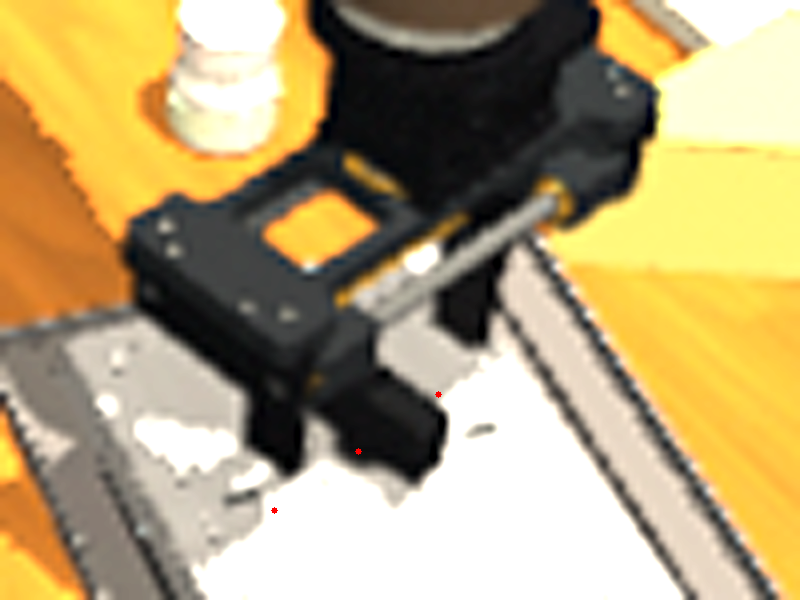

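Now it is clear: the bar is at crop (340–445, 380–480), between the open fingers, whose tips at (285,470) and (475,345) are only level with its upper half. The tips sit 25–30 mm above the TCP reading. I'll descend slowly while watching the force.

{"api": "apply_moves", "payload": {
  "moves": [
    [[0.002,0.001,0.005],0],
    [[0,0,0.005],0],
    [[0,0,0.005],0],
    [[0,0,0],0]
  ]
}}

```text
time_s: 11.0
tcp_pos: [0.5451, -0.2216, 0.0226]
ee_rot: [[0.189, -0.982, -0.003], [-0.982, -0.189, 0.001], [-0.001, 0.002, -1.0]]
wrist_force: [0.2, -0.6, 0.4]
gripper_width: 1.0
gripper_force: 0.0
```

{"api": "apply_moves", "payload": {
  "moves": [
    [[0,0,0.003],0],
    [[0,0,0],0]
  ]
}}

```text
time_s: 11.17
tcp_pos: [0.5459, -0.2217, 0.0204]
ee_rot: [[0.19, -0.982, -0.001], [-0.982, -0.19, 0.0], [-0.0, 0.001, -1.0]]
wrist_force: [-0.5, 1.0, -0.2]
gripper_width: 0.998
gripper_force: 0.0
```

{"api": "apply_moves", "payload": {
  "moves": [
    [[0,0,0.003],0],
    [[0,0,0],0]
  ]
}}

```text
time_s: 11.33
tcp_pos: [0.546, -0.2217, 0.0176]
ee_rot: [[0.19, -0.982, -0.001], [-0.982, -0.19, 0.0], [-0.0, 0.001, -1.0]]
wrist_force: [0.2, -1.0, 0.2]
gripper_width: 1.0
gripper_force: 0.0
```

```bash
python3 -c "
from h import *
st();togo([.5474,-.2214,.024])"
```

```text
t 11.33 tcp [ 0.546  -0.2217  0.0176] thx -79.05 tilt [-0.0007  0.0002] F [ 0.2 -1.   0.2] M [ 0.08 -0.01 -0.03] w 0.0870 gf 0.0 j [ -6.4  28.8 -16.8  -0.  -44.5  17.3]
togo tool [-0.     -0.0014 -0.0064]
```

{"api": "apply_moves", "payload": {
  "moves": [
    [[0,-0.001,0.003],0],
    [[0,0,0],0]
  ]
}}

```text
time_s: 11.5
tcp_pos: [0.5472, -0.2215, 0.0146]
ee_rot: [[0.19, -0.982, -0.001], [-0.982, -0.19, 0.0], [-0.0, 0.001, -1.0]]
wrist_force: [-0.1, 0.1, 0.4]
gripper_width: 0.998
gripper_force: 0.0
```

{"api": "apply_moves", "payload": {
  "moves": [
    [[0,0,0.002],0],
    [[0,0,0],0]
  ]
}}

```text
time_s: 11.67
tcp_pos: [0.5471, -0.2215, 0.0127]
ee_rot: [[0.19, -0.982, -0.0], [-0.982, -0.19, 0.0], [-0.0, 0.0, -1.0]]
wrist_force: [-0.5, -0.5, -0.8]
gripper_width: 0.994
gripper_force: 0.0
```

```bash
python3 - <<'E'
from h import *
st()
s=imaging.capture('side');x,y=257,190
c=cv2.resize(s['frame'][y:y+75,x:x+100],(800,600),interpolation=cv2.INTER_CUBIC)
cv2.imwrite('pics/f3.png',np.clip(c.astype(float)*1.3,0,255).astype(np.uint8))
E
```

```text
t 11.67 tcp [ 0.5471 -0.2215  0.0127] thx -79.05 tilt [-0.0005  0.0001] F [-0.5 -0.5 -0.8] M [ 0.08  0.   -0.01] w 0.0865 gf 0.0 j [ -6.3  29.2 -16.9  -0.  -43.9  17.3]
```

View pics/f3.png

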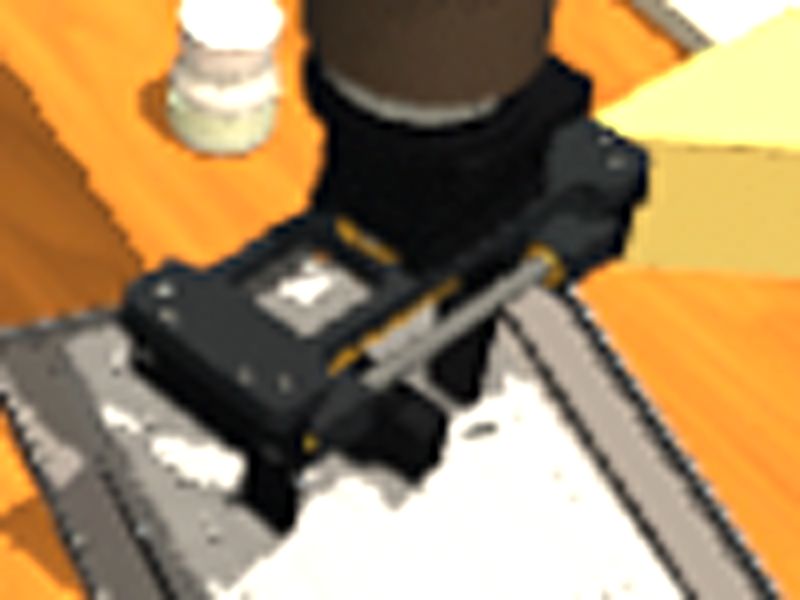

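Still no contact. The tips are now well down beside the bar, at crop (285,525) and (465,400). I'll continue in small probes.

{"api": "apply_moves", "payload": {
  "moves": [
    [[0,0,0.0015],0],
    [[0,0,0],0]
  ]
}}

```text
time_s: 11.88
tcp_pos: [0.5471, -0.2215, 0.0114]
ee_rot: [[0.19, -0.982, -0.0], [-0.982, -0.19, 0.0], [-0.0, 0.0, -1.0]]
wrist_force: [-0.4, -0.4, 0.2]
gripper_width: 0.999
gripper_force: 0.0
```

{"api": "apply_moves", "payload": {
  "moves": [
    [[0,0,0.0015],0],
    [[0,0,0],0]
  ]
}}

```text
time_s: 12.05
tcp_pos: [0.5471, -0.2215, 0.0098]
ee_rot: [[0.19, -0.982, -0.0], [-0.982, -0.19, 0.0], [-0.0, 0.0, -1.0]]
wrist_force: [-0.3, -0.4, -0.8]
gripper_width: 1.002
gripper_force: 0.0
```

{"api": "apply_moves", "payload": {
  "moves": [
    [[0,0,0.001],0],
    [[0,0,0],0]
  ]
}}

```text
time_s: 12.22
tcp_pos: [0.5471, -0.2215, 0.0089]
ee_rot: [[0.19, -0.982, -0.0], [-0.982, -0.19, 0.0], [-0.0, 0.0, -1.0]]
wrist_force: [-0.6, -0.3, -0.4]
gripper_width: 0.999
gripper_force: 0.0
```

{"api": "apply_moves", "payload": {
  "moves": [
    [[0,0,0.001],0],
    [[0,0,0],0]
  ]
}}

```text
time_s: 12.38
tcp_pos: [0.5472, -0.2215, 0.0079]
ee_rot: [[0.19, -0.982, -0.0], [-0.982, -0.19, 0.0], [-0.0, 0.0, -1.0]]
wrist_force: [0.5, 0.1, -0.6]
gripper_width: 0.999
gripper_force: 0.0
```

{"api": "apply_moves", "payload": {
  "moves": [
    [[0,0,0.001],0],
    [[0,0,0],0]
  ]
}}

```text
time_s: 12.55
tcp_pos: [0.5472, -0.2215, 0.0069]
ee_rot: [[0.19, -0.982, -0.0], [-0.982, -0.19, 0.0], [-0.0, 0.0, -1.0]]
wrist_force: [0.1, -0.5, 0.3]
gripper_width: 1.002
gripper_force: 0.0
```

{"api": "apply_moves", "payload": {
  "moves": [
    [[0,0,0.001],0],
    [[0,0,0],0]
  ]
}}

```text
time_s: 12.72
tcp_pos: [0.5471, -0.2215, 0.0059]
ee_rot: [[0.19, -0.982, -0.0], [-0.982, -0.19, 0.0], [-0.0, 0.0, -1.0]]
wrist_force: [0.1, -0.6, 0.2]
gripper_width: 1.0
gripper_force: 0.0
```

{"api": "apply_moves", "payload": {
  "moves": [
    [[0,0,0.001],0],
    [[0,0,0],0]
  ]
}}

```text
time_s: 12.88
tcp_pos: [0.5474, -0.2216, 0.0051]
ee_rot: [[0.19, -0.982, 0.0], [-0.982, -0.19, -0.0], [0.0, -0.0, -1.0]]
wrist_force: [-0.1, -0.8, 1.1]
gripper_width: 0.996
gripper_force: 0.3
```

{"api": "apply_moves", "payload": {
  "moves": [
    [[0,0,0.001],0],
    [[0,0,0],0]
  ]
}}

```text
time_s: 13.05
tcp_pos: [0.5474, -0.2216, 0.005]
ee_rot: [[0.19, -0.982, 0.0], [-0.982, -0.19, -0.0], [0.0, -0.0, -1.0]]
wrist_force: [-2.1, 1.2, 6.0]
gripper_width: 1.001
gripper_force: 2.9
```

```bash
python3 -c "
from h import *
st()"
```

```text
t 13.05 tcp [ 0.5474 -0.2216  0.005 ] thx -79.03 tilt [ 0.0002 -0.0003] F [-2.1  1.2  6. ] M [ 0.41  0.5  -0.04] w 0.0871 gf 2.9 j [ -6.3  29.8 -17.2   0.  -42.9  17.3]
```

The tips touch the plate (z 0.035) at a reading of 0.005, so they are 30 mm short of the reported TCP. I'll rise 16 mm to the proper grip height and close.

{"api": "apply_moves", "payload": {
  "moves": [
    [[0,0,-0.008],0],
    [[0,0,-0.009],0],
    [[0,0,0],0]
  ]
}}

```text
time_s: 13.3
tcp_pos: [0.549, -0.222, 0.0233]
ee_rot: [[0.191, -0.982, 0.004], [-0.982, -0.191, -0.001], [0.002, -0.004, -1.0]]
wrist_force: [1.0, 0.4, 0.3]
gripper_width: 1.0
gripper_force: 0.0
```

{"api": "apply_moves", "payload": {
  "moves": [
    [[0,0,0],0],
    [[0,0,0],0],
    [[0,0,0],0],
    [[0,0,0],0],
    [[0,0,0],0]
  ],
  "hand": 0.0
}}

```text
time_s: 13.72
tcp_pos: [0.547, -0.2215, 0.0207]
ee_rot: [[0.19, -0.982, -0.001], [-0.982, -0.19, 0.0], [-0.0, 0.001, -1.0]]
wrist_force: [0.9, -0.0, 0.6]
gripper_width: 0.706
gripper_force: 0.0
```

{"api": "apply_moves", "payload": {
  "moves": [
    [[0,0,0],0],
    [[0,0,0],0],
    [[0,0,0],0],
    [[0,0,0],0],
    [[0,0,0],0]
  ]
}}

```text
time_s: 14.13
tcp_pos: [0.5472, -0.2216, 0.021]
ee_rot: [[0.19, -0.982, -0.0], [-0.982, -0.19, 0.0], [-0.0, 0.0, -1.0]]
wrist_force: [-1.0, -0.2, -0.5]
gripper_width: 0.326
gripper_force: 0.0
```

{"api": "apply_moves", "payload": {
  "moves": [
    [[0,0,0],0],
    [[0,0,0],0]
  ]
}}

```text
time_s: 14.3
tcp_pos: [0.5478, -0.2216, 0.0211]
ee_rot: [[0.19, -0.982, 0.001], [-0.982, -0.19, -0.0], [0.0, -0.001, -1.0]]
wrist_force: [0.8, 0.2, 0.3]
gripper_width: 0.209
gripper_force: 30.0
```

```bash
python3 -c "
from h import *
st()"
```

```text
t 14.30 tcp [ 0.5478 -0.2216  0.0211] thx -79.03 tilt [ 0.0011 -0.0002] F [0.8 0.2 0.3] M [ 0.02 -0.39 -0.04] w 0.0182 gf 30.0 j [ -6.3  28.6 -16.4   0.  -44.9  17.3]
```

Gripped: 18.2 mm opening, 30 N. Lifting gently.

{"api": "apply_moves", "payload": {
  "moves": [
    [[0,0,-0.005],0],
    [[0,0,-0.01],0],
    [[0,0,-0.015],0],
    [[0,0,-0.02],0],
    [[0,0,-0.02],0]
  ]
}}

```text
time_s: 14.72
tcp_pos: [0.5455, -0.2211, 0.0907]
ee_rot: [[0.189, -0.982, -0.004], [-0.982, -0.189, 0.001], [-0.002, 0.004, -1.0]]
wrist_force: [0.3, -0.8, -6.6]
gripper_width: 0.206
gripper_force: 30.0
```

{"api": "apply_moves", "payload": {
  "moves": [
    [[0,0,-0.02],0],
    [[0,0,-0.02],0],
    [[0,0,-0.015],0],
    [[0,0,-0.005],0],
    [[0,0,0],0]
  ]
}}

```text
time_s: 15.13
tcp_pos: [0.5474, -0.2215, 0.1522]
ee_rot: [[0.19, -0.982, 0.002], [-0.982, -0.19, 0.0], [0.0, -0.002, -1.0]]
wrist_force: [0.0, 0.7, -6.2]
gripper_width: 0.206
gripper_force: 30.0
```

```bash
python3 -c "
from h import *
st();togo([.5493,.2660,.151])"
```

```text
t 15.13 tcp [ 0.5474 -0.2215  0.1522] thx -79.05 tilt [0.002  0.0002] F [ 0.   0.7 -6.2] M [ 0.09 -0.08  0.  ] w 0.0180 gf 30.0 j [ -6.3  20.4  -8.   -0.  -61.5  17.3]
togo tool [-0.4782 -0.0944  0.0013]
```

{"api": "apply_moves", "payload": {
  "moves": [
    [[-0.012,-0.0024,0],0],
    [[-0.02,-0.004,0],0],
    [[-0.0276,-0.0054,0],0],
    [[-0.0276,-0.0054,0],0],
    [[-0.0276,-0.0054,0],0]
  ]
}}

```text
time_s: 15.55
tcp_pos: [0.5457, -0.103, 0.1489]
ee_rot: [[0.189, -0.982, -0.005], [-0.982, -0.189, 0.001], [-0.001, 0.004, -1.0]]
wrist_force: [-0.5, 0.1, -7.3]
gripper_width: 0.205
gripper_force: 30.0
```

{"api": "apply_moves", "payload": {
  "moves": [
    [[-0.0276,-0.0054,0],0],
    [[-0.0276,-0.0054,0],0],
    [[-0.0276,-0.0054,0],0],
    [[-0.0276,-0.0054,0],0],
    [[-0.0276,-0.0054,0],0]
  ]
}}

```text
time_s: 15.97
tcp_pos: [0.5459, 0.0376, 0.1491]
ee_rot: [[0.19, -0.982, -0.004], [-0.982, -0.19, -0.001], [-0.0, 0.004, -1.0]]
wrist_force: [0.7, -0.0, -5.3]
gripper_width: 0.206
gripper_force: 30.0
```

{"api": "apply_moves", "payload": {
  "moves": [
    [[-0.0276,-0.0054,0],0],
    [[-0.0276,-0.0054,0],0],
    [[-0.0276,-0.0054,0],0],
    [[-0.0276,-0.0054,0],0],
    [[-0.0276,-0.0054,0],0]
  ]
}}

```text
time_s: 16.38
tcp_pos: [0.5462, 0.1778, 0.1489]
ee_rot: [[0.19, -0.982, -0.004], [-0.982, -0.19, -0.002], [0.001, 0.004, -1.0]]
wrist_force: [0.7, 0.3, -6.5]
gripper_width: 0.202
gripper_force: 30.0
```

{"api": "apply_moves", "payload": {
  "moves": [
    [[-0.0276,-0.0054,0],0],
    [[-0.0276,-0.0054,0],0],
    [[-0.02,-0.004,0],0],
    [[-0.012,-0.0024,0],0],
    [[0,0,0],0]
  ]
}}

```text
time_s: 16.8
tcp_pos: [0.5473, 0.2679, 0.149]
ee_rot: [[0.193, -0.981, -0.003], [-0.981, -0.193, -0.001], [0.0, 0.003, -1.0]]
wrist_force: [0.0, 0.0, -6.9]
gripper_width: 0.203
gripper_force: 30.0
```

{"api": "apply_moves", "payload": {
  "moves": [
    [[0,0,0],-3],
    [[0,0,0],-6],
    [[0,0,0],-5],
    [[0,0,0],-3.3],
    [[0,0,0],0]
  ]
}}

```text
time_s: 17.22
tcp_pos: [0.5475, 0.2642, 0.1498]
ee_rot: [[0.473, -0.881, -0.003], [-0.881, -0.473, -0.002], [0.0, 0.003, -1.0]]
wrist_force: [-0.4, -0.3, -6.3]
gripper_width: 0.208
gripper_force: 30.0
```

{"api": "apply_moves", "payload": {
  "moves": [
    [[0,0,0],0],
    [[0,0,0],0]
  ]
}}

```text
time_s: 17.38
tcp_pos: [0.5481, 0.2648, 0.1504]
ee_rot: [[0.472, -0.882, -0.001], [-0.882, -0.472, -0.001], [0.0, 0.002, -1.0]]
wrist_force: [-0.3, -0.4, -6.8]
gripper_width: 0.206
gripper_force: 30.0
```

```bash
cat > m3.py <<'E'
from fit import *
q=st();togo([.5493,.2660,.151]);P=np.array(q['tcp_pos'])
t=imaging.capture('top');s=imaging.capture('side')
z=P[2]-.0071  # outer origin
lb=lambda v:box(v[0],v[1],v[2],z,z+.021,.160,.196)
for p,n in((t,'t'),(s,'s')):
    c=proj(p,[P[0],P[1],z+.01])[0]
    try:
        m=best(p,'outer_lid',c);a0=[[P[0],P[1],.12]]
        print(n,'outer',*fit([p],[m],lb,a0,[.01,.01,.1]))
    except Exception as e: print(n,e)
    print([(px(d['at']).round(1),d['confidence']) for d in models.place_of(p,'tub_rim')][:3],proj(p,[.5493,.266,.1]))
cv2.imwrite('pics/o1.png',np.hstack([t['frame'][120:240,100:260],s['frame'][80:200,150:310]]))
E
python3 m3.py
```

```text
t 17.38 tcp [0.5481 0.2648 0.1504] thx -61.86 tilt [-0.0013 -0.0009] F [-0.3 -0.4 -6.8] M [ 0.01 -0.14  0.01] w 0.0179 gf 30.0 j [ 41.   22.3  -5.4  -0.  -62.4 -12.9]
togo tool [-0.0004 -0.0016 -0.0006]
t outer [0.548  0.2617 0.1264] 1164.3125 [np.float32(1642.0)]
[(array([144.7, 262.9]), 0.95), (array([218.2, 238.2]), 0.94), (array([289. , 122.5]), 0.62)] [[171.444  174.4129]]
s outer [0.5468 0.262  0.1105] 191.71875 [np.float32(1481.0)]
[(array([220.9, 148.1]), 0.6), (array([182. , 189.3]), 0.59)] [[223.7206 148.7196]]
```

```bash
cat > m4.py <<'E'
from fit import *
import sys
q=st();P=np.array(q['tcp_pos']);s=imaging.capture('side')
z=P[2]-.0071
m=best(s,'outer_lid',proj(s,[P[0],P[1],z+.01])[0])
W=1-cv2.dilate((s['frame'].max(2)<60).astype(np.uint8),np.ones((3,3))).astype(np.float32)
x,y,w,h=cv2.boundingRect((m>0).astype(np.uint8));Rr=(x-12,y-12,w+24,h+24);sl=np.s_[y-12:y+h+12,x-12:x+w+12]
for zz in(z,None):
    def cost(v):
        a=zz if zz else v[3]
        return (np.abs(render(s,box(v[0],v[1],v[2],a,a+.021,.160,.196),Rr)-m[sl])*W[sl]).sum()
    a=np.array([P[0],P[1],.12]+([] if zz else [z]));n=len(a);sim=np.vstack([a]+[a+np.eye(n)[i]*[.01,.01,.1,.01][i] for i in range(n)])
    o=minimize(cost,a,method='Nelder-Mead',options=dict(initial_simplex=sim,xatol=1e-4,fatol=.05));print(o.x,o.fun,z)
f=s['frame'].copy();o=proj(s,box(*o.x[:3],o.x[3],o.x[3]+.021,.16,.196)).astype(np.int32)
E
python3 m4.py
```

```text
t 17.68 tcp [0.5485 0.2655 0.151 ] thx -61.76 tilt [-0.0001 -0.0001] F [-0.6 -0.4 -6.2] M [ 0.05 -0.09  0.01] w 0.0176 gf 30.0 j [ 41.   22.3  -5.3  -0.  -62.4 -12.8]
[0.5469 0.2643 0.1176] 51.796875 0.14392112385633274
[0.5509 0.273  0.1232 0.138 ] 44.3125 0.14392112385633274
```

The lid sits centred under the tool, within 1–2 mm and 1° of the tub. Descending, slowly from the rim on.

{"api": "apply_moves", "payload": {
  "moves": [
    [[0,-0.0012,0.006],0],
    [[0,0,0.01],0],
    [[0,0,0.008],0],
    [[0,0,0.004],0],
    [[0,0,0],0]
  ]
}}

```text
time_s: 18.2
tcp_pos: [0.5484, 0.2653, 0.1207]
ee_rot: [[0.473, -0.881, -0.004], [-0.881, -0.473, -0.003], [0.001, 0.004, -1.0]]
wrist_force: [-0.3, -0.3, -6.9]
gripper_width: 0.205
gripper_force: 30.0
```

{"api": "apply_moves", "payload": {
  "moves": [
    [[0,0,0.002],0],
    [[0,0,0.002],0],
    [[0,0,0.002],0],
    [[0,0,0],0]
  ]
}}

```text
time_s: 18.53
tcp_pos: [0.5494, 0.2661, 0.1168]
ee_rot: [[0.473, -0.881, -0.0], [-0.881, -0.473, -0.0], [-0.0, 0.0, -1.0]]
wrist_force: [0.6, 0.1, -7.4]
gripper_width: 0.206
gripper_force: 30.0
```

{"api": "apply_moves", "payload": {
  "moves": [
    [[0,0,0.002],0],
    [[0,0,0.002],0],
    [[0,0,0],0]
  ]
}}

```text
time_s: 18.78
tcp_pos: [0.5493, 0.266, 0.1126]
ee_rot: [[0.473, -0.881, -0.001], [-0.881, -0.473, -0.0], [-0.0, 0.001, -1.0]]
wrist_force: [-0.6, -0.6, -6.2]
gripper_width: 0.202
gripper_force: 30.0
```

```bash
python3 -c "
from h import *
st()"
```

```text
t 18.78 tcp [0.5493 0.266  0.1126] thx -61.75 tilt [-0.0006 -0.0003] F [-0.6 -0.6 -6.2] M [ 0.05  0.04 -0.02] w 0.0176 gf 30.0 j [ 41.   24.3  -8.   -0.  -57.7 -12.8]
```

Plug entering freely. Continuing.

{"api": "apply_moves", "payload": {
  "moves": [
    [[0,0,0.002],0],
    [[0,0,0.002],0],
    [[0,0,0],0]
  ]
}}

```text
time_s: 19.03
tcp_pos: [0.5493, 0.266, 0.1085]
ee_rot: [[0.473, -0.881, -0.001], [-0.881, -0.473, -0.0], [-0.0, 0.001, -1.0]]
wrist_force: [0.3, -0.7, -7.2]
gripper_width: 0.206
gripper_force: 30.0
```

{"api": "apply_moves", "payload": {
  "moves": [
    [[0,0,0.002],0],
    [[0,0,0.002],0],
    [[0,0,0],0]
  ]
}}

```text
time_s: 19.28
tcp_pos: [0.5492, 0.2659, 0.1045]
ee_rot: [[0.473, -0.881, -0.001], [-0.881, -0.473, -0.001], [0.0, 0.001, -1.0]]
wrist_force: [-0.9, 0.1, -6.8]
gripper_width: 0.202
gripper_force: 30.0
```

{"api": "apply_moves", "payload": {
  "moves": [
    [[0,0,0.002],0],
    [[0,0,0.002],0],
    [[0,0,0],0]
  ]
}}

```text
time_s: 19.53
tcp_pos: [0.5492, 0.2659, 0.1005]
ee_rot: [[0.473, -0.881, -0.001], [-0.881, -0.473, -0.001], [0.0, 0.001, -1.0]]
wrist_force: [-0.7, 0.8, -7.1]
gripper_width: 0.205
gripper_force: 30.0
```

{"api": "apply_moves", "payload": {
  "moves": [
    [[0,0,0.002],0],
    [[0,0,0],0]
  ]
}}

```text
time_s: 19.7
tcp_pos: [0.5494, 0.266, 0.0987]
ee_rot: [[0.473, -0.881, -0.0], [-0.881, -0.473, -0.0], [0.0, 0.001, -1.0]]
wrist_force: [-0.3, -0.4, -6.8]
gripper_width: 0.202
gripper_force: 30.0
```

```bash
python3 -c "
from h import *
st()"
```

```text
t 19.70 tcp [0.5494 0.266  0.0987] thx -61.75 tilt [-0.0005 -0.0003] F [-0.3 -0.4 -6.8] M [-0.    0.02 -0.03] w 0.0176 gf 30.0 j [ 41.   25.1  -8.9  -0.  -56.  -12.8]
```

Only the 6–7 N weight is felt. Home is expected at about 0.096.

{"api": "apply_moves", "payload": {
  "moves": [
    [[0,0,0.001],0],
    [[0,0,0],0]
  ]
}}

```text
time_s: 19.87
tcp_pos: [0.5495, 0.2661, 0.0979]
ee_rot: [[0.473, -0.881, -0.0], [-0.881, -0.473, -0.0], [0.0, 0.0, -1.0]]
wrist_force: [0.6, 0.0, -6.5]
gripper_width: 0.207
gripper_force: 30.0
```

{"api": "apply_moves", "payload": {
  "moves": [
    [[0,0,0.001],0],
    [[0,0,0],0]
  ]
}}

```text
time_s: 20.03
tcp_pos: [0.5495, 0.2661, 0.0969]
ee_rot: [[0.473, -0.881, -0.0], [-0.881, -0.473, -0.0], [-0.0, 0.0, -1.0]]
wrist_force: [-0.3, 0.7, -6.7]
gripper_width: 0.204
gripper_force: 30.0
```

{"api": "apply_moves", "payload": {
  "moves": [
    [[0,0,0.001],0],
    [[0,0,0],0]
  ]
}}

```text
time_s: 20.2
tcp_pos: [0.5497, 0.2662, 0.0961]
ee_rot: [[0.473, -0.881, 0.0], [-0.881, -0.473, 0.0], [0.0, -0.0, -1.0]]
wrist_force: [0.2, 0.1, -5.6]
gripper_width: 0.205
gripper_force: 30.0
```

{"api": "apply_moves", "payload": {
  "moves": [
    [[0,0,0.001],0],
    [[0,0,0],0]
  ]
}}

```text
time_s: 20.37
tcp_pos: [0.5498, 0.2662, 0.096]
ee_rot: [[0.474, -0.881, 0.001], [-0.881, -0.474, 0.0], [0.0, -0.001, -1.0]]
wrist_force: [-2.3, -0.6, 0.2]
gripper_width: 0.205
gripper_force: 30.0
```

```bash
python3 -c "
from h import *
st()"
```

```text
t 20.37 tcp [0.5498 0.2662 0.096 ] thx -61.72 tilt [0.0007 0.0001] F [-2.3 -0.6  0.2] M [-0.08  0.69 -0.09] w 0.0179 gf 30.0 j [ 41.   25.3  -9.1   0.  -55.5 -12.8]
```

Seated at exactly the expected height (0.096), with the weight off. Now pressing the knob.

{"api": "apply_moves", "payload": {
  "moves": [
    [[0,0,0.0015],0],
    [[0,0,0],0]
  ]
}}

```text
time_s: 20.53
tcp_pos: [0.5498, 0.2662, 0.0952]
ee_rot: [[0.474, -0.881, 0.001], [-0.881, -0.474, 0.0], [0.0, -0.001, -1.0]]
wrist_force: [-3.9, -1.0, 6.0]
gripper_width: 0.206
gripper_force: 30.0
```

{"api": "apply_moves", "payload": {
  "moves": [
    [[0,0,0.0015],0],
    [[0,0,0],0]
  ]
}}

```text
time_s: 20.7
tcp_pos: [0.5499, 0.2662, 0.0939]
ee_rot: [[0.474, -0.881, 0.001], [-0.881, -0.474, 0.0], [0.0, -0.001, -1.0]]
wrist_force: [-4.8, -1.4, 6.6]
gripper_width: 0.205
gripper_force: 30.0
```

{"api": "apply_moves", "payload": {
  "moves": [
    [[0,0,0.0015],0],
    [[0,0,0],0]
  ]
}}

```text
time_s: 20.87
tcp_pos: [0.5499, 0.2662, 0.0926]
ee_rot: [[0.474, -0.881, 0.001], [-0.881, -0.474, 0.0], [0.0, -0.001, -1.0]]
wrist_force: [-5.2, -1.2, 7.7]
gripper_width: 0.208
gripper_force: 30.0
```

```bash
python3 -c "
from h import *
st()"
```

```text
t 20.87 tcp [0.5499 0.2662 0.0926] thx -61.70 tilt [0.0015 0.0003] F [-5.2 -1.2  7.7] M [-0.24  1.65 -0.03] w 0.0181 gf 30.0 j [ 41.   25.5  -9.4   0.1 -55.1 -12.8]
```

{"api": "apply_moves", "payload": {
  "moves": [
    [[-0.0004,0.0008,0.001],0],
    [[0,0,0],0]
  ]
}}

```text
time_s: 21.03
tcp_pos: [0.5499, 0.2663, 0.0923]
ee_rot: [[0.475, -0.88, 0.004], [-0.88, -0.475, 0.001], [0.001, -0.003, -1.0]]
wrist_force: [-3.2, -1.6, 7.6]
gripper_width: 0.207
gripper_force: 30.0
```

{"api": "apply_moves", "payload": {
  "moves": [
    [[-0.0002,0.0004,0.0013],0],
    [[0,0,0],0]
  ]
}}

```text
time_s: 21.2
tcp_pos: [0.5499, 0.2663, 0.0913]
ee_rot: [[0.475, -0.88, 0.004], [-0.88, -0.475, 0.001], [0.001, -0.004, -1.0]]
wrist_force: [-1.4, -2.8, 8.3]
gripper_width: 0.207
gripper_force: 30.0
```

```bash
python3 -c "
from h import *
st()"
```

```text
t 21.20 tcp [0.5499 0.2663 0.0913] thx -61.67 tilt [0.0044 0.0008] F [-1.4 -2.8  8.3] M [-0.6   0.98  0.03] w 0.0180 gf 30.0 j [ 41.1  25.5  -9.7   0.2 -54.6 -12.8]
```

{"api": "apply_moves", "payload": {
  "moves": [
    [[0,0,0.001],0],
    [[0,0,0],0],
    [[0,0,0],0]
  ]
}}

```text
time_s: 21.45
tcp_pos: [0.5499, 0.2663, 0.0905]
ee_rot: [[0.475, -0.88, 0.004], [-0.88, -0.475, 0.001], [0.001, -0.004, -1.0]]
wrist_force: [-4.0, -2.0, 9.8]
gripper_width: 0.204
gripper_force: 30.0
```

{"api": "apply_moves", "payload": {
  "moves": [
    [[0,0,0],-3],
    [[0,0,0],-4],
    [[0,0,0],0]
  ]
}}

```text
time_s: 21.7
tcp_pos: [0.5499, 0.2663, 0.0906]
ee_rot: [[0.58, -0.814, 0.004], [-0.814, -0.58, 0.001], [0.002, -0.004, -1.0]]
wrist_force: [-3.3, -1.7, 8.9]
gripper_width: 0.206
gripper_force: 30.0
```

```bash
python3 -c "
from h import *
st()"
```

```text
t 21.70 tcp [0.5499 0.2663 0.0906] thx -54.54 tilt [0.0044 0.0009] F [-3.3 -1.7  8.9] M [-0.67  1.1   0.01] w 0.0179 gf 30.0 j [ 41.1  25.5  -9.7   0.2 -54.6  -5.7]
```

Turning freely with a low moment. Continuing towards the stop.

{"api": "apply_moves", "payload": {
  "moves": [
    [[0,0,0],-4],
    [[0,0,0],-4],
    [[0,0,0],-4],
    [[0,0,0],-4],
    [[0,0,0],0]
  ]
}}

```text
time_s: 22.12
tcp_pos: [0.5499, 0.2662, 0.0906]
ee_rot: [[0.782, -0.623, 0.004], [-0.623, -0.782, 0.001], [0.003, -0.003, -1.0]]
wrist_force: [-3.1, -1.9, 9.4]
gripper_width: 0.205
gripper_force: 30.0
```

{"api": "apply_moves", "payload": {
  "moves": [
    [[0,0,0],-4],
    [[0,0,0],-4],
    [[0,0,0],-4],
    [[0,0,0],-4],
    [[0,0,0],0]
  ]
}}

```text
time_s: 22.53
tcp_pos: [0.5499, 0.2662, 0.0906]
ee_rot: [[0.924, -0.383, 0.004], [-0.383, -0.924, 0.001], [0.004, -0.002, -1.0]]
wrist_force: [-2.2, -1.8, 10.1]
gripper_width: 0.205
gripper_force: 30.0
```

```bash
python3 -c "
from h import *
st()"
```

```text
t 22.53 tcp [0.5499 0.2662 0.0906] thx -22.53 tilt [0.0045 0.0008] F [-2.2 -1.8 10.1] M [-0.85  1.04  0.03] w 0.0178 gf 30.0 j [ 41.1  25.5  -9.7   0.2 -54.6  26.3]
```

{"api": "apply_moves", "payload": {
  "moves": [
    [[0,0,0],-5],
    [[0,0,0],-5],
    [[0,0,0],-5],
    [[0,0,0],-5],
    [[0,0,0],-4]
  ]
}}

```text
time_s: 22.95
tcp_pos: [0.55, 0.2662, 0.0906]
ee_rot: [[1.0, 0.027, 0.005], [0.027, -1.0, 0.001], [0.005, -0.001, -1.0]]
wrist_force: [-2.8, -2.6, 10.2]
gripper_width: 0.205
gripper_force: 30.0
```

```bash
python3 -c "
from h import *
st()"
```

```text
t 22.95 tcp [0.55   0.2662 0.0906] thx 1.55 tilt [0.0047 0.0008] F [-2.8 -2.6 10.2] M [-0.83  0.91 -0.02] w 0.0178 gf 30.0 j [ 41.1  25.5  -9.7   0.2 -54.6  50.4]
```

{"api": "apply_moves", "payload": {
  "moves": [
    [[0,0,0],-2],
    [[0,0,0],-2],
    [[0,0,0],0]
  ]
}}

```text
time_s: 23.2
tcp_pos: [0.5501, 0.2662, 0.0906]
ee_rot: [[0.996, 0.094, 0.005], [0.094, -0.996, 0.001], [0.005, -0.0, -1.0]]
wrist_force: [-3.0, -2.7, 9.9]
gripper_width: 0.203
gripper_force: 30.0
```

```bash
python3 -c "
from h import *
st()"
```

```text
t 23.20 tcp [0.5501 0.2662 0.0906] thx 5.40 tilt [0.0047 0.0009] F [-3.  -2.7  9.9] M [-0.9   0.93 -0.01] w 0.0176 gf 30.0 j [ 41.1  25.5  -9.7   0.2 -54.5  54.2]
```

{"api": "apply_moves", "payload": {
  "moves": [
    [[0,0,0],-1],
    [[0,0,0],-1],
    [[0,0,0],0]
  ]
}}

```text
time_s: 23.45
tcp_pos: [0.55, 0.2662, 0.0906]
ee_rot: [[0.992, 0.127, 0.005], [0.127, -0.992, 0.001], [0.005, -0.0, -1.0]]
wrist_force: [-2.2, -2.5, 9.4]
gripper_width: 0.206
gripper_force: 30.0
```

```bash
python3 -c "
from h import *
st()"
```

```text
t 23.45 tcp [0.55   0.2662 0.0906] thx 7.30 tilt [0.0046 0.0011] F [-2.2 -2.5  9.4] M [-0.82  0.87 -0.23] w 0.0179 gf 30.0 j [ 41.1  25.5  -9.7   0.2 -54.5  56.2]
```

The stop is reached: the moment jumped to -0.23 N m at a total turn of 69°. Releasing and lifting slowly, watching the weight.

{"api": "apply_moves", "payload": {
  "moves": [
    [[0,0,-0.0015],0],
    [[0,0,-0.0015],0],
    [[0,0,-0.0015],0],
    [[0,0,-0.0015],0],
    [[0,0,0],0]
  ]
}}

```text
time_s: 23.87
tcp_pos: [0.55, 0.2662, 0.0959]
ee_rot: [[0.992, 0.126, 0.004], [0.126, -0.992, 0.001], [0.004, -0.001, -1.0]]
wrist_force: [-2.1, -1.5, 6.1]
gripper_width: 0.204
gripper_force: 30.0
```

{"api": "apply_moves", "payload": {
  "moves": [
    [[0,0,-0.0015],0],
    [[0,0,-0.0015],0],
    [[0,0,-0.001],0],
    [[0,0,0],0]
  ]
}}

```text
time_s: 24.2
tcp_pos: [0.5494, 0.2665, 0.0979]
ee_rot: [[0.992, 0.127, 0.003], [0.127, -0.992, 0.001], [0.003, -0.001, -1.0]]
wrist_force: [0.9, -1.4, 3.1]
gripper_width: 0.204
gripper_force: 30.0
```

```bash
python3 -c "
from h import *
st()"
```

```text
t 24.20 tcp [0.5494 0.2665 0.0979] thx 7.30 tilt [0.0025 0.001 ] F [ 0.9 -1.4  3.1] M [-0.51 -0.42  0.02] w 0.0177 gf 30.0 j [ 41.1  25.1  -9.2   0.1 -55.6  56.2]
```

{"api": "apply_moves", "payload": {
  "moves": [
    [[0,0,-0.001],0],
    [[0,0,-0.001],0],
    [[0,0,0],0]
  ]
}}

```text
time_s: 24.45
tcp_pos: [0.5477, 0.2664, 0.0981]
ee_rot: [[0.992, 0.126, -0.001], [0.126, -0.992, 0.0], [-0.001, -0.0, -1.0]]
wrist_force: [1.7, 0.8, -3.2]
gripper_width: 0.203
gripper_force: 30.0
```

```bash
python3 -c "
from h import *
st()"
```

```text
t 24.45 tcp [0.5477 0.2664 0.0981] thx 7.24 tilt [-0.0014  0.0002] F [ 1.7  0.8 -3.2] M [ 0.25 -0.42 -0.01] w 0.0177 gf 30.0 j [ 41.1  25.1  -9.1  -0.1 -55.9  56.2]
```

{"api": "apply_moves", "payload": {
  "moves": [
    [[0.0008,0,-0.001],0],
    [[0,0,-0.001],0],
    [[0,0,0],0]
  ]
}}

```text
time_s: 24.7
tcp_pos: [0.5483, 0.2659, 0.1006]
ee_rot: [[0.992, 0.126, -0.002], [0.126, -0.992, -0.001], [-0.002, 0.001, -1.0]]
wrist_force: [-1.1, -0.5, -3.2]
gripper_width: 0.203
gripper_force: 30.0
```

```bash
python3 -c "
from h import *
st()"
```

```text
t 24.70 tcp [0.5483 0.2659 0.1006] thx 7.25 tilt [-0.0018 -0.001 ] F [-1.1 -0.5 -3.2] M [-0.04 -0.04  0.02] w 0.0177 gf 30.0 j [ 41.1  25.   -8.9  -0.  -56.2  56.2]
```

{"api": "apply_moves", "payload": {
  "moves": [
    [[0,0,-0.0015],0],
    [[0,0,-0.0015],0],
    [[0,0,0],0]
  ]
}}

```text
time_s: 24.95
tcp_pos: [0.5491, 0.2662, 0.1046]
ee_rot: [[0.992, 0.126, 0.0], [0.126, -0.992, 0.0], [0.0, -0.0, -1.0]]
wrist_force: [0.9, 0.6, -2.8]
gripper_width: 0.205
gripper_force: 30.0
```

```bash
python3 -c "
from h import *
st()"
```

```text
t 24.95 tcp [0.5491 0.2662 0.1046] thx 7.26 tilt [0.0003 0.0002] F [ 0.9  0.6 -2.8] M [-0.02 -0.01  0.  ] w 0.0178 gf 30.0 j [ 41.   24.8  -8.6   0.  -56.6  56.2]
```

The load is only 3 N: the outer lid alone. Raising gently.

{"api": "apply_moves", "payload": {
  "moves": [
    [[0,0,-0.002],0],
    [[0,0,-0.002],0],
    [[0,0,-0.002],0],
    [[0,0,-0.002],0],
    [[0,0,0],0]
  ]
}}

```text
time_s: 25.37
tcp_pos: [0.5494, 0.2664, 0.1129]
ee_rot: [[0.992, 0.126, 0.001], [0.126, -0.992, 0.001], [0.001, -0.001, -1.0]]
wrist_force: [-0.6, -0.0, -4.3]
gripper_width: 0.202
gripper_force: 30.0
```

{"api": "apply_moves", "payload": {
  "moves": [
    [[0,0,-0.003],0],
    [[0,0,-0.003],0],
    [[0,0,-0.003],0],
    [[0,0,-0.003],0],
    [[0,0,0],0]
  ]
}}

```text
time_s: 25.78
tcp_pos: [0.5495, 0.2665, 0.1253]
ee_rot: [[0.992, 0.126, 0.002], [0.126, -0.992, 0.001], [0.002, -0.001, -1.0]]
wrist_force: [0.5, 0.3, -4.5]
gripper_width: 0.204
gripper_force: 30.0
```

```bash
python3 -c "
from h import *
st()"
```

```text
t 25.78 tcp [0.5495 0.2665 0.1253] thx 7.27 tilt [0.0015 0.0009] F [ 0.5  0.3 -4.5] M [-0.06 -0.09  0.03] w 0.0177 gf 30.0 j [ 41.   23.6  -7.2   0.  -59.1  56.2]
```

{"api": "apply_moves", "payload": {
  "moves": [
    [[0,0,-0.004],0],
    [[0,0,-0.006],0],
    [[0,0,-0.01],0],
    [[0,0,-0.015],0],
    [[0,0,-0.015],0]
  ]
}}

```text
time_s: 26.2
tcp_pos: [0.549, 0.2661, 0.1753]
ee_rot: [[0.992, 0.126, -0.0], [0.126, -0.992, -0.0], [-0.0, 0.0, -1.0]]
wrist_force: [0.2, 0.4, -4.2]
gripper_width: 0.207
gripper_force: 30.0
```

{"api": "apply_moves", "payload": {
  "moves": [
    [[0,0,-0.015],0],
    [[0,0,-0.012],0],
    [[0,0,-0.008],0],
    [[0,0,-0.002],0],
    [[0,0,0],0]
  ]
}}

```text
time_s: 26.62
tcp_pos: [0.5492, 0.2664, 0.2121]
ee_rot: [[0.992, 0.126, 0.001], [0.126, -0.992, 0.001], [0.001, -0.001, -1.0]]
wrist_force: [0.4, -0.5, -3.8]
gripper_width: 0.201
gripper_force: 30.0
```

{"api": "apply_moves", "payload": {
  "moves": [
    [[0,0,0],0],
    [[0,0,0],0],
    [[0,0,0],0],
    [[0,0,0],0],
    [[0,0,0],0]
  ]
}}

```text
time_s: 27.03
tcp_pos: [0.5489, 0.2661, 0.2108]
ee_rot: [[0.992, 0.126, -0.001], [0.126, -0.992, -0.001], [-0.001, 0.0, -1.0]]
wrist_force: [0.3, 0.4, -3.2]
gripper_width: 0.207
gripper_force: 30.0
```

```bash
python3 - <<'E'
from h import *
st();t=imaging.capture('top');s=imaging.capture('side')
for p in(t,s):
    for n in('inner_lid','inner_seat','tub_rim'): print(n,[(px(d['at']).round(1).tolist(),round(d['confidence'],2)) for d in models.place_of(p,n)][:3])
    print(proj(p,[[.5495,.266,.078],[.5495,.266,.1]]).round(1).tolist())
a=cv2.resize(s['frame'][40:200,140:320],(675,600),interpolation=cv2.INTER_CUBIC)
cv2.imwrite('pics/end.png',np.clip(a.astype(float)*1.2,0,255).astype(np.uint8))
E
```

```text
t 27.03 tcp [0.5489 0.2661 0.2108] thx 7.25 tilt [-0.0007 -0.0006] F [ 0.3  0.4 -3.2] M [-0.06 -0.03  0.01] w 0.0180 gf 30.0 j [ 41.   19.9  -0.   -0.  -70.1  56.2]
inner_lid []
inner_seat []
tub_rim [([144.5, 264.4], 0.79), ([217.8, 237.1], 0.7)]
[[172.5, 175.6], [171.4, 174.4]]
inner_lid [([224.4, 154.8], 0.86), ([244.9, 227.4], 0.68)]
inner_seat []
tub_rim [([132.5, 157.9], 0.94), ([220.9, 150.4], 0.8), ([180.8, 192.0], 0.63)]
[[223.9, 153.8], [223.8, 148.7]]
```

View pics/end.png

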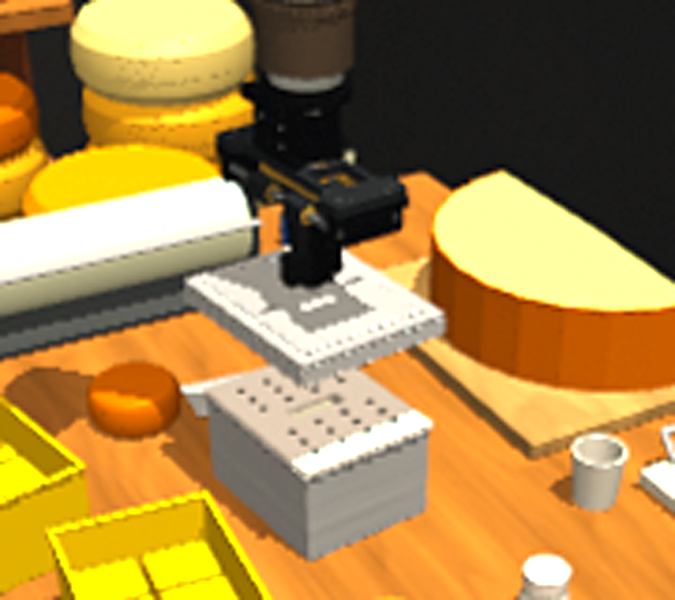

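The picture shows the white, holed inner lid sitting flat in the tub at (320,415). The outer lid is held level above it at (315,310), about 10 cm clear. Handing in.

```bash
python3 -c "
from station import r
print(r.finish_job())"
```

```text
the job is handed in; nothing more can be done
None
```

The job is handed in: the inner lid is seated in the tub, and the gripper holds the outer lid level about 10 cm above it; nothing else on the counter was touched, and it took about 27 s of the 64 s allowed.

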